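Find the specimen case that rattles

TASK

Slide the white cover of the finds box fully open. One of the three sealed cases inside holds a piece that has come loose: shake the cases to find out which one rattles, setting each quiet one back upright on the floor of the finds box's compartment, then hold the rattling case out over the middle of the white examination pad, level and still, about a hand's width above it. Keep the cases right way up all the time, leave the other things on the table where they are, and finish while still holding the case in the gripper.

Things in the scene. Friction and masses are not known exactly. Their poses are not given: they have to be found in the camera images.
- finds_box: plywood box fixed to the table; origin on the table under the centre of its compartment, x along the cover's slide (away from the robot), y along the row of cases; turned up to 0.2 rad. Compartment 134 (x) by 310 mm (y), floor 6 mm above the table, walls 8 mm thick, 56 mm tall, side rails up to 68 mm. Behind it a closed deck 52 mm tall. The box spans x -75 to +217, y -163 to +163 mm
- cover (a joint): the box's sliding cover, m: 0 closed over the compartment, 0.140 fully open (end stop); starts at 0 to 0.025. Opens along the box's +x over the deck, about 1.5 N of friction, stays where left. White plate 144 (x) by 316 mm (y), 5 mm thick, its top 63 mm above the table
- cover_grip (a point): centre of the black rib in the middle of the cover, moving with it, 77 mm above the table; the rib is 14 mm thick along the box's y, 60 mm long along its x and stands 24 mm above the plate (top 87 mm above the table)
- case_a: sealed blue case with white lid, 116 (its x) by 44 mm (its y), 44 mm tall, about 0.28 kg; origin at the centre of its underside. Three alike stand on the box's floor under the cover, parallel to its x, 96 mm apart along its y. In one of the three (any) a 0.2 kg, 32 mm metal ball rolls free 78 mm end to end, knocking on the ends; contents of the others are packed tight and centred
- case_b: a second sealed case just like case_a, 116 x 44 x 44 mm, same origin, look and make, about the same weight; any of the three may be the one that rattles. Shaken along its length (80 mm strokes at 0.5 m/s, sudden stops), the rattling one knocks within 0.15 s of a stop, the wrist moment jumping by 1 to 3 N m for an instant; a quiet one stays under 0.2 N m
- case_c: a third sealed case just like case_a, 116 x 44 x 44 mm, same origin, look and make, about the same weight; any of the three may be the one that rattles
- pad_top (a point): centre of the top face of the white examination pad, 180 x 180 mm and 6 mm thick, fixed flat on the table at the robot's left
- dish: bystander: shallow glass dish, 90 mm across, 16 mm tall; origin under its centre
- caliper: bystander: steel caliper lying flat, 170 mm long along its y, up to 10 mm tall; origin under its middle
- bottle: bystander: amber bottle, 48 mm across, 100 mm tall; origin under its centre
- brush: bystander: a brush lying flat along its x, under 30 mm tall
- pen: bystander: blue pen 120 mm long on the papers at the left

How it is judged:
By the outcome, as a careful person would: the job done as asked, in the order asked, and still so for the second after the job is handed in, while the arm keeps its last pose, push and grip.
It also fails if it takes over 72 s, if anything falls off the work surface, if the arm or the gripper's body presses on something with over 40 N, if the wrist force passes 120 N, or if a joint passes its speed limit or range.

ROBOT

A 6-joint arm with a two-finger parallel gripper is mounted at the origin on the work surface. World frame = base frame: x ahead of the robot, y to its left, z up, the work surface at z = 0. Lengths are in m, angles in degrees, forces in N, time in s.
With the tool pointing down it reaches from about 0.35 to 0.85 m from the base axis. Payload 8.1 kg.
Tool frame: the origin (TCP) lies on the front face of the gripper's body, between the roots of the fingers; the fingertips stand 84 mm ahead of it and the grasp point (between the pads) lies 65 mm ahead of it; z points along the fingers, y is the line along which they close (so a half turn about z gives the same grasp; the last joint's range is limited). The gripper opens to 93 mm and grips with 3 to 60 N. Pads are 15 mm wide; open, the fingers measure 128 mm over their backs; the gripper's body (75 mm by 188 mm) begins 65 mm behind the grasp point.
Start: joints at [59.737, 7.471, 85.268, -0, 87.261, -4.893], TCP at [0.257, 0.542, 0.303] pointing down, gripper open.
Joint ranges: [-169.43, 169.43], [-51.17, 129.36], [1.28, 143.12], [-76.62, 256.62], [0, 156.53], [-152.29, 152.29]. Speed limits (degrees/s): [136.94, 136.94, 159.86, 180, 180, 180].

INTERFACE

Orientations are given as [roll, pitch, yaw] about the fixed x, y, z axes, in that order (R = Rz(yaw) Ry(pitch) Rx(roll)).
In Python, from station import bot gives the robot as it stands. The module is installed in compiled form; this text tells all that it offers.
- The arm moves only by the tool servo_tool, never from a script. Its arguments are lists of equal length, an entry for each row: "delta_pos": the shift along the tool's x, y, z as a fraction of full scale, a list of three; "twist": the turn, a rotation vector about the tool's x, y, z as a fraction of full scale, a list of three; "gripper": the opening, from 0 (shut) to 1 (fully open). In form: {"delta_pos": [[tx, ty, tz], ...], "twist": [[ax, ay, az], ...], "gripper": [gripper, ...]}. A call has 1 to 20 rows; each row is the pose to reach, as a shift and turn from the pose commanded when the call began, along the tool's axes at that moment, turning the shorter way round; what a row does not reach only later rows make up. Full scale, the value 1, is 0.25 m for a shift and pi rad for a turn. A row lasts 1/10 s, in which the tool goes at most 50 mm and 8.59 degrees, less where a joint would pass 70% of its speed; a pose out of reach is approached as far as the arm can. A call with a number of a shift or a turn outside -1 to 1 is refused whole. A call with a gripper value outside its range is refused whole. The fingers move at their own pace and stop on an object; "squeeze" is the grip in N (left out, the last holds). Time passes only in rows, so rows that repeat a pose let the fingers close. It gives the time, the measured TCP pose, the force, the opening and the grip force at its end, in the units of the state.
- bot.observe(): the state, without advancing time (a new reading comes with each control period).
- bot.camera(name): name is "side" or "top"; returns a dict with "image" (384x512x3 uint8, red, green, blue), "range_z" (384x512 float32, m along the optical axis (not along the pixel's ray), 0 where there is no reading), "K" (3x3 intrinsics, pixels), "D" ([k1, k2, p1, p2, k3] as OpenCV has them; the pictures are not rectified), "origin" and "attitude" of the camera in the world. Camera axes: x right, y down, z forward; pixel columns grow to the right and rows downward; lengths in m; the calibration is good to about 2 mm. A picture is of the moment at which its call begins.
- bot.sign_off(): hands the job in; it is judged then, once.
Trained networks look in the newest picture that a camera, given by its name, has taken for a name from the list of things; names that differ only in an ending like _2 or _b are one class to them, and where a whole thing is asked for, a point or a joint stands for the part that bears it (a point fixed in the world has none). Each returns a list of dicts, best first, with "conf" (0 to 1); they miss things now and then, are a little off and sometimes report something else, mostly with a low value. They report only what shows in the picture. A call takes as long as a camera call.
- bot.search_frame(camera, thing): "point" ([row, column] in pixels, amid what is visible of it).
- bot.masks_of(camera, thing): "region" (384x512 bool, what is visible of it) and "point" ([row, column] in pixels, amid what is visible of it).
The state is a dict: "time": time; "joint_positions": joint angles; "joint_vel": joint speeds; "effort": joint torques, N m; "tcp_pos": TCP position; "orientation": TCP orientation; "wrist_force": force on the tool from outside, world axes, zero at the start; "torque": the same for the moment, N m; "grip_width": opening from 0.0 (shut) to 1.0 (fully open); "gripper_force": force on a finger pad.
Only numpy, scipy, OpenCV 4.12 (cv2) and the standard library are available. Lean on these libraries where they do the work, as an engineer would, in place of code of your own. Each camera call takes 0.05 s, during which the arm holds its last target. There are 200 camera calls.

## Working session

There is one attempt and no reset: what is moved stays moved. The work goes in short steps, Python scripts to look and compute and a tool call to move; the robot and the scene stay as the last step left them, time stands still between calls to the robot, and variables do not carry over. Pictures are saved under pics/ and viewed, at most 10 in all, crops included, and the job is handed in when it is done.

Besides the shell and the picture viewer there is one more tool, called after "Emit:" by a JSON object that holds its "api" and its "payload". servo_tool: Moves the arm, as the interface text tells. Shift numbers are shares of 0.25 m and turn numbers shares of pi rad, none past 1 either way. Its arguments: {"type":"object","properties":{"delta_pos":{"type":"array"},"twist":{"type":"array"},"gripper":{"type":"array"},"squeeze":{"type":"number"}},"required":["delta_pos","twist","gripper"]}

```bash
mkdir -p pics
cat > h.py <<'E'
import numpy as np, cv2
from scipy.spatial.transform import Rotation as R
from station import bot
def att(c):
    a=np.array(c["attitude"],float)
    return a if a.shape==(3,3) else R.from_euler('xyz',a,degrees=True).as_matrix()
def world(c,px):
    """px Nx2 (col,row) -> world via range"""
    px=np.asarray(px,float).reshape(-1,2)
    u=cv2.undistortPoints(px.reshape(-1,1,2),c["K"],np.array(c["D"],float)).reshape(-1,2)
    z=c["range_z"][px[:,1].astype(int),px[:,0].astype(int)]
    return (np.c_[u,np.ones(len(u))]*z[:,None])@att(c).T+np.array(c["origin"])
def cloud(c,m):
    r,k=np.nonzero(m&(c["range_z"]>0)); return world(c,np.c_[k,r])
E
python3 - <<'E'
from h import *
for n in("top","side"):
    c=bot.camera(n); cv2.imwrite(f"pics/{n}0.png",c["image"][...,::-1])
    print(n,c["origin"],c["attitude"],c["K"][0])
    for t in("finds_box","cover","cover_grip","pad_top","dish","bottle","caliper","brush","pen"):
        for d in bot.masks_of(n,t)[:2]:
            P=cloud(c,d["region"]); print(t,round(d["conf"],2),np.round(d["point"]),len(P),np.round(np.median(P,0),3) if len(P) else'')
s=bot.observe();print(s["time"],s["wrist_force"],s["orientation"],s["tcp_pos"])
E
```

```text
top [0.41815369 0.02989656 1.21558508] [-173.36979621    0.46020934  -90.21684914] [370.00177067   0.         257.73737738]
finds_box 0.96 [192. 284.] 9393 [ 0.554 -0.048  0.059]
cover 0.56 [149. 413.] 311 [ 0.683 -0.453  0.064]
cover_grip 0.79 [214. 282.] 4730 [ 0.491 -0.048  0.062]
pad_top 0.89 [200. 170.] 3013 [0.545 0.326 0.005]
dish 0.97 [131. 206.] 538 [0.774 0.212 0.009]
bottle 0.68 [153. 413.] 302 [ 0.682 -0.453  0.064]
caliper 0.63 [266. 166.] 383 [0.322 0.334 0.005]
brush 0.73 [224. 414.] 607 [ 0.46  -0.456  0.017]
pen 0.44 [236.  96.] 48 [0.426 0.564 0.011]
side [ 0.49757322 -0.97958646  1.18715856] [-137.46661572   -0.77339116   -2.06184232] [410.4815056    0.         256.45202378]
finds_box 0.68 [216. 259.] 6697 [ 0.557 -0.083  0.056]
cover 0.95 [215. 239.] 2768 [ 0.491 -0.062  0.063]
cover_grip 0.94 [214. 239.] 2780 [ 0.491 -0.062  0.063]
cover_grip 0.51 [321. 313.] 351 [ 0.683 -0.474  0.066]
pad_top 0.83 [152. 253.] 1246 [0.543 0.321 0.006]
pad_top 0.57 [212. 240.] 2684 [ 0.49  -0.061  0.063]
dish 0.65 [169. 306.] 250 [0.772 0.217 0.009]
dish 0.26 [219. 257.] 6735 [ 0.557 -0.084  0.056]
bottle 0.53 [324. 311.] 365 [ 0.683 -0.474  0.064]
caliper 0.75 [149. 198.] 212 [0.322 0.337 0.004]
brush 0.72 [332. 233.] 700 [ 0.457 -0.462  0.017]
pen 0.52 [117. 226.] 52 [0.427 0.573 0.009]
1.0 [ 0.66709854 -1.12369282  0.34242825] [ 1.79999331e+02 -8.26375766e-04  1.54629641e+02] [0.25705384 0.54216198 0.30274537]
```

View pics/top0.png

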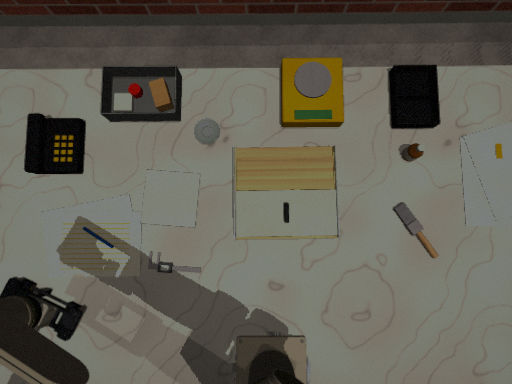

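View pics/side0.png

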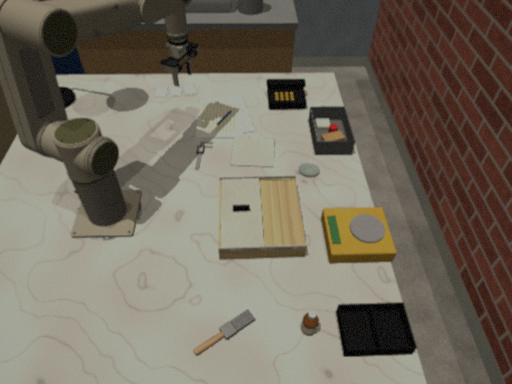

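The top view shows the box around column 284, rows 147–238, with the black rib at (286,212). The pad is at (170,198), the dish at (207,131) and the caliper at (175,266). Next I'll fit the box, rib and pad precisely.

Run:
```python
from h import *
for n in("top","side"):
    c=bot.camera(n)
    d=bot.masks_of(n,"finds_box")[0]; P=cloud(c,d["region"])
    Q=P[P[:,2]>0.045]; print(n,"box",cv2.minAreaRect((Q[:,:2]*1000).astype(np.float32)))
    d=[x for x in bot.masks_of(n,"cover_grip")][0]; m=d["region"]
    m2=cv2.morphologyEx(m.astype(np.uint8),cv2.MORPH_CLOSE,np.ones((15,15)))>0
    dark=m2&(c["image"].max(2)<70); P=cloud(c,dark); r=cv2.minAreaRect((P[:,:2]*1000).astype(np.float32))
    print("rib",len(P),r,np.percentile(P[:,2],[10,50,90]),P.mean(0))
    d=bot.masks_of(n,"pad_top")[0];P=cloud(c,d["region"]);print("pad",cv2.minAreaRect((P[:,:2]*1000).astype(np.float32)),P.mean(0))
s=bot.observe();print(s["time"])
```

```text
top box ((560.0569458007812, -46.96876525878906), (292.1282958984375, 325.64776611328125), 0.6508448719978333)
rib 100 ((493.87579345703125, -47.704837799072266), (62.81795120239258, 13.71152400970459), 0.5571504831314087) [0.08277488 0.08600182 0.08847474] [ 0.49162959 -0.04773812  0.08502639]
pad ((547.597900390625, 328.521728515625), (187.19552612304688, 183.98751831054688), 86.0525894165039) [0.54581393 0.3274101  0.0052495 ]
side box ((558.451904296875, -47.21533203125), (291.03204345703125, 333.3803405761719), 0.6629745960235596)
rib 77 ((491.2183532714844, -51.19579315185547), (56.03349685668945, 15.769500732421875), 4.086857318878174) [0.06895027 0.07909783 0.08746142] [ 0.49139442 -0.05336995  0.07903916]
pad ((545.519775390625, 330.2823486328125), (197.7322235107422, 181.41464233398438), 85.98490905761719) [0.54610822 0.32240933 0.00557158]
1.4
```

```bash
cat >> h.py <<'E'
BO=np.array([0.4885,-0.048]); BY=0.65
def rel(p,yaw,p0=None,o0=None):
    s=bot.observe(); p0=s["tcp_pos"] if p0 is None else p0; o0=s["orientation"] if o0 is None else o0
    R0=R.from_euler('xyz',o0,degrees=True); R1=R.from_euler('xyz',[180,0,yaw],degrees=True)
    d=R0.inv().apply(np.array(p)-p0)/0.25; t=(R0.inv()*R1).as_rotvec()/np.pi
    print("d",np.round(d,4),"t",np.round(t,4),"dist",round(np.linalg.norm(d)*.25,3))
E
python3 - <<'E'
from h import *
a=np.array([.257,.542,.303]);b=np.array([.4925,-.048,.25]);
rel(a+(b-a)*.38,180.65)
c=a+(b-a)*.38
rel(b,180.65,c,[180,0,180.65])
s=bot.observe();print(s["torque"],s["wrist_force"],s["grip_width"])
E
```

```text
d [-0.7077 -0.6575  0.0795] t [ 0.      0.     -0.1446] dist 0.242
d [-0.5674 -1.4697  0.1314] t [0. 0. 0.] dist 0.395
[ 0.02166668  0.04716901 -0.05716617] [ 0.08202844  0.43834466 -0.33034068] 1.0016493018949533
```

Emit:
{"api": "servo_tool", "payload": {"delta_pos": [[-0.7077,-0.6575,0.08],[-0.7077,-0.6575,0.08],[-0.7077,-0.6575,0.08],[-0.7077,-0.6575,0.08],[-0.7077,-0.6575,0.08],[-0.7077,-0.6575,0.08]], "twist": [[0,0,-0.1446],[0,0,-0.1446],[0,0,-0.1446],[0,0,-0.1446],[0,0,-0.1446],[0,0,-0.1446]], "gripper": [0.5,0.5,0.5,0.5,0.5,0.5], "squeeze": 30}}

```text
time: 2.0
tcp_pos: [0.3481, 0.3135, 0.2822]
orientation: [-179.9, 0.0, -179.6]
wrist_force: [-0.2, 0.2, 0.4]
grip_width: 0.541
gripper_force: 0.0
```

Emit:
{"api": "servo_tool", "payload": {"delta_pos": [[-0.28,-0.735,0.06],[-0.28,-0.735,0.06],[-0.28,-0.735,0.06],[-0.28,-0.735,0.06],[-0.28,-0.735,0.06]], "twist": [[0,0,0],[0,0,0],[0,0,0],[0,0,0],[0,0,0]], "gripper": [0.5,0.5,0.5,0.5,0.5]}}

```text
time: 2.5
tcp_pos: [0.42, 0.1307, 0.2676]
orientation: [-179.9, 0.0, -179.7]
wrist_force: [-0.3, -0.5, 0.1]
grip_width: 0.501
gripper_force: 0.0
```

Run:
```python
from h import *
s=bot.observe();print(s["time"],s["tcp_pos"],s["orientation"],s["joint_positions"]);rel([.4925,-.048,.18],180.65);
```

```text
2.5 [0.42001378 0.13069289 0.26755311] [-1.79906370e+02  2.96692937e-02 -1.79684935e+02] [ 1.06654946e+01 -1.71756869e+01  1.12200065e+02 -9.78142331e-02
  8.49632651e+01 -7.96409695e+01]
d [-0.2858 -0.7158  0.3515] t [-0.0005  0.0002 -0.0019] dist 0.212
```

Emit:
{"api": "servo_tool", "payload": {"delta_pos": [[-0.286,-0.716,0.35],[-0.286,-0.716,0.35],[-0.286,-0.716,0.35],[-0.286,-0.716,0.35],[-0.286,-0.716,0.35],[-0.286,-0.716,0.35],[-0.286,-0.716,0.35]], "twist": [[0,0,-0.002],[0,0,-0.002],[0,0,-0.002],[0,0,-0.002],[0,0,-0.002],[0,0,-0.002],[0,0,-0.002]], "gripper": [0.5,0.5,0.5,0.5,0.5,0.5,0.5]}}

```text
time: 3.2
tcp_pos: [0.4923, -0.042, 0.1806]
orientation: [180.0, 0.0, -179.0]
wrist_force: [0.0, 0.4, -0.1]
grip_width: 0.5
gripper_force: 0.0
```

Run:
```python
from h import *
s=bot.observe();print(s["time"],s["tcp_pos"],s["orientation"]);rel([.4925,-.048,.153],180.65);
```

```text
3.2 [ 0.49226955 -0.04195572  0.18064973] [ 1.79956933e+02  8.88496038e-04 -1.78968089e+02]
d [-0.0005 -0.0243  0.1106] t [0.0002 0.     0.0021] dist 0.028
```

Emit:
{"api": "servo_tool", "payload": {"delta_pos": [[0,-0.024,0.06],[0,-0.024,0.112],[0,-0.024,0.112],[0,-0.024,0.112],[0,-0.024,0.112],[0,-0.024,0.112],[0,-0.024,0.112],[0,-0.024,0.112]], "twist": [[0,0,0.002],[0,0,0.002],[0,0,0.002],[0,0,0.002],[0,0,0.002],[0,0,0.002],[0,0,0.002],[0,0,0.002]], "gripper": [0.5,0.5,0.5,0.05,0.05,0.05,0.05,0.05], "squeeze": 25}}

```text
time: 4.0
tcp_pos: [0.4925, -0.0486, 0.1527]
orientation: [179.9, 0.0, -179.4]
wrist_force: [-0.3, 2.6, 2.4]
grip_width: 0.15
gripper_force: 25.0
```

Run:
```python
from h import *
s=bot.observe();print(s["time"],s["tcp_pos"],s["orientation"],s["wrist_force"],s["grip_width"],s["gripper_force"]);
e=np.array([np.cos(np.radians(BY)),np.sin(np.radians(BY))])
rel(list(s["tcp_pos"][:2]+.137*e)+[s["tcp_pos"][2]],180.65)
```

```text
4.0 [ 0.4925015  -0.04860195  0.15267117] [ 1.79908161e+02  3.96739254e-02 -1.79356470e+02] [-0.31972259  2.58422934  2.43830722] 0.14951749623147897 24.999705255031586
d [-5.48e-01  1.00e-04  4.00e-04] t [ 0.0005  0.0002 -0.    ] dist 0.137
```

Emit:
{"api": "servo_tool", "payload": {"delta_pos": [[-0.06,0,0],[-0.18,0,0],[-0.3,0,0],[-0.42,0,0],[-0.5,0,0],[-0.52,0,0],[-0.53,0,0],[-0.538,0,0],[-0.546,0,0]], "twist": [[0,0,0],[0,0,0],[0,0,0],[0,0,0],[0,0,0],[0,0,0],[0,0,0],[0,0,0],[0,0,0]], "gripper": [0.05,0.05,0.05,0.05,0.05,0.05,0.05,0.05,0.05]}}

```text
time: 4.9
tcp_pos: [0.6285, -0.047, 0.1527]
orientation: [179.9, -0.0, -179.3]
wrist_force: [-1.4, 5.0, 4.4]
grip_width: 0.148
gripper_force: 25.0
```

Emit:
{"api": "servo_tool", "payload": {"delta_pos": [[-0.006,0,0],[-0.012,0,0],[-0.012,0,0]], "twist": [[0,0,0],[0,0,0],[0,0,0]], "gripper": [0.05,0.05,0.05]}}

```text
time: 5.2
tcp_pos: [0.6293, -0.047, 0.1526]
orientation: [179.9, -0.3, -179.3]
wrist_force: [-16.4, 4.8, 14.7]
grip_width: 0.146
gripper_force: 25.0
```

Emit:
{"api": "servo_tool", "payload": {"delta_pos": [[0.012,0,0],[0.012,0,0],[0.012,0,0],[0.012,0,-0.18],[0.012,0.1,-0.36],[0.2,0.3,-0.4],[0.4,0.5,-0.4],[0.4,0.7,-0.4],[0.4,0.7,-0.4]], "twist": [[0,0,0],[0,0,0],[0,0,0],[0,0,0],[0,0,0],[0,0,0],[0,0,0],[0,0,0],[0,0,0]], "gripper": [0.4,0.4,0.4,0.4,0.7,0.7,0.7,0.7,0.7]}}

```text
time: 6.1
tcp_pos: [0.5283, 0.1281, 0.2526]
orientation: [180.0, 0.0, -179.3]
wrist_force: [0.9, -0.3, -0.1]
grip_width: 0.694
gripper_force: 0.0
```

Run:
```python
from h import *
out=[]
for n in("top","side"):
    c=bot.camera(n); out.append(c["image"][100:300,150:400,::-1])
    for d in bot.masks_of(n,"case_a"):
        P=cloud(c,d["region"]); Q=P[(P[:,2]>.04)&(P[:,2]<.056)]
        print(n,round(d["conf"],2),np.round(d["point"]),len(P),cv2.minAreaRect((Q[:,:2]*1000).astype(np.float32)) if len(Q)>4 else '',np.round(P.mean(0),3))
    d=bot.masks_of(n,"cover")
    for x in d[:1]: P=cloud(c,x["region"]);P=P[(P[:,2]>.055)&(P[:,2]<.07)];print("cover",x["conf"],cv2.minAreaRect((P[:,:2]*1000).astype(np.float32)))
cv2.imwrite("pics/open.png",cv2.resize(np.hstack(out),(800,320)))
s=bot.observe();print(s["time"],s["tcp_pos"],s["orientation"],s["grip_width"])
```

```text
top 0.73 [218. 286.] 539 ((485.9329833984375, -50.89599609375), (113.98015594482422, 43.991600036621094), 0.09195530414581299) [ 0.486 -0.05   0.048]
top 0.71 [215. 258.] 282 ((470.5437316894531, 50.53693771362305), (83.50669860839844, 35.58893966674805), 3.1185946464538574) [0.472 0.049 0.053]
top 0.65 [217. 313.] 596 ((485.37481689453125, -150.72805786132812), (113.84777069091797, 44.949981689453125), 0.43359753489494324) [ 0.485 -0.149  0.046]
top 0.39 [170. 290.] 3938 ((611.8245849609375, -70.86187744140625), (129.58001708984375, 253.91354370117188), 12.218949317932129) [ 0.63  -0.065  0.064]
cover 0.94 ((628.4329833984375, -57.23207092285156), (144.80319213867188, 295.560791015625), 1.031022548675537)
side 0.85 [194. 236.] 492 ((484.7481689453125, 53.140052795410156), (52.27147674560547, 112.6633529663086), 88.92227935791016) [0.484 0.044 0.04 ]
side 0.66 [217. 241.] 560 ((484.3437805175781, -52.37614059448242), (114.97266387939453, 50.046287536621094), 0.559873104095459) [ 0.483 -0.059  0.04 ]
side 0.6 [239. 239.] 506 ((484.604736328125, -150.8793487548828), (111.90393829345703, 50.01546859741211), 0.5789991021156311) [ 0.483 -0.158  0.045]
cover 0.98 ((628.2299194335938, -45.38703918457031), (147.43360900878906, 324.19842529296875), 0.5096701979637146)
6.4 [0.53017583 0.12531693 0.25220433] [-1.79971786e+02  1.56629249e-02 -1.79374167e+02] 0.6998316386020874
```

View pics/open.png

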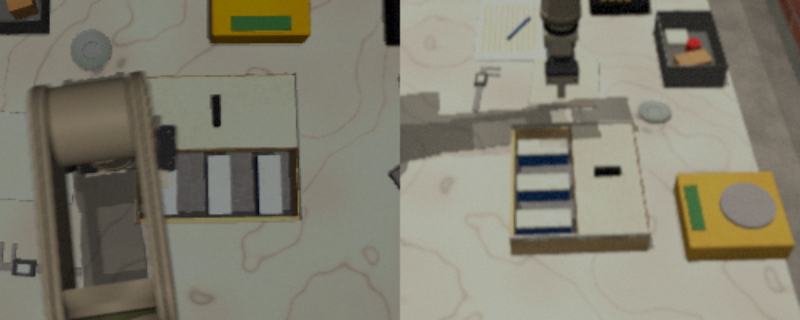

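The cover is fully open at the end stop. The three cases lie in a row, with centres at about x 0.485 and y +0.047, -0.050 and -0.148. I'll start with the left one.

Run:
```python
from h import *
rel([.4845,.0475,.18],180.65)
```

```text
d [ 0.1862 -0.3091  0.2889] t [-0.0002  0.0001 -0.0001] dist 0.116
```

Emit:
{"api": "servo_tool", "payload": {"delta_pos": [[0.186,-0.309,0.289],[0.186,-0.309,0.289],[0.186,-0.309,0.289],[0.186,-0.309,0.289],[0.186,-0.309,0.4],[0.186,-0.309,0.52],[0.186,-0.309,0.6],[0.186,-0.309,0.621],[0.186,-0.309,0.621],[0.186,-0.309,0.621]], "twist": [[0,0,0],[0,0,0],[0,0,0],[0,0,0],[0,0,0],[0,0,0],[0,0,0],[0,0,0],[0,0,0],[0,0,0]], "gripper": [0.71,0.71,0.71,0.71,0.71,0.71,0.71,0.71,0.71,0.71]}}

```text
time: 7.4
tcp_pos: [0.4858, 0.0486, 0.0988]
orientation: [180.0, 0.2, -179.3]
wrist_force: [-0.3, -0.0, -0.3]
grip_width: 0.71
gripper_force: 0.0
```

Emit:
{"api": "servo_tool", "payload": {"delta_pos": [[0,0,0],[0,0,0],[0,0,0],[0,0,0],[0,0,0]], "twist": [[0,0,0],[0,0,0],[0,0,0],[0,0,0],[0,0,0]], "gripper": [0.3,0.3,0.3,0.3,0.3], "squeeze": 55}}

```text
time: 7.9
tcp_pos: [0.4848, 0.0488, 0.0979]
orientation: [180.0, 0.1, -179.3]
wrist_force: [-0.3, 4.2, 6.4]
grip_width: 0.472
gripper_force: 55.0
```

Emit:
{"api": "servo_tool", "payload": {"delta_pos": [[0,0,-0.06],[0,0,-0.18],[0,0,-0.32],[0,0,-0.46],[0,0,-0.54],[0,0,-0.54]], "twist": [[0,0,0],[0,0,0],[0,0,0],[0,0,0],[0,0,0],[0,0,0]], "gripper": [0.3,0.3,0.3,0.3,0.3,0.3]}}

```text
time: 8.5
tcp_pos: [0.4856, 0.0482, 0.2351]
orientation: [-180.0, 0.3, -179.4]
wrist_force: [0.8, 0.2, -3.2]
grip_width: 0.47
gripper_force: 55.0
```

Emit:
{"api": "servo_tool", "payload": {"delta_pos": [[0.32,0,0],[0.32,0,0],[0.32,0,0]], "twist": [[0,0,0],[0,0,0],[0,0,0]], "gripper": [0.3,0.3,0.3]}}

```text
time: 8.8
tcp_pos: [0.4, 0.0475, 0.2282]
orientation: [-180.0, -0.4, -179.3]
wrist_force: [0.1, -0.1, -3.3]
grip_width: 0.466
gripper_force: 55.0
```

```bash
cat > samp.py <<'E'
from h import *
import sys
for i in range(int(sys.argv[1])):
    s=bot.observe();print(round(s["time"],3),np.round(s["tcp_pos"],4),np.round(s["wrist_force"],2),np.round(s["torque"],3),round(s["grip_width"],3))
    if i<int(sys.argv[1])-1: bot.camera("top")
E
python3 samp.py 5; python3 -c "
from station import bot;s=bot.observe();print(s.keys())"
```

```text
8.8 [0.4    0.0475 0.2282] [ 0.15 -0.11 -3.31] [ 0.036 -0.031 -0.002] 0.466
8.85 [0.402  0.0474 0.2294] [-0.11  0.08 -2.1 ] [ 0.066 -0.081  0.004] 0.472
8.9 [0.4033 0.0474 0.2303] [-0.24  0.27 -3.41] [ 0.005  0.027 -0.023] 0.469
8.95 [0.404  0.0474 0.2309] [ 0.09  0.58 -1.99] [ 0.059 -0.057 -0.034] 0.475
9.0 [0.4044 0.0474 0.2314] [ 0.03 -0.24 -2.8 ] [ 0.028 -0.004  0.018] 0.468
dict_keys(['time', 'joint_positions', 'joint_vel', 'effort', 'tcp_pos', 'orientation', 'wrist_force', 'torque', 'gripper_force', 'grip_width'])
```

Emit:
{"api": "servo_tool", "payload": {"delta_pos": [[-0.2,0,0],[-0.32,0,0],[-0.32,0,0],[-0.12,0,0],[0,0,0],[0,0,0],[-0.2,0,0],[-0.32,0,0],[-0.32,0,0]], "twist": [[0,0,0],[0,0,0],[0,0,0],[0,0,0],[0,0,0],[0,0,0],[0,0,0],[0,0,0],[0,0,0]], "gripper": [0.3,0.3,0.3,0.3,0.3,0.3,0.3,0.3,0.3]}}

```text
time: 9.9
tcp_pos: [0.4873, 0.0482, 0.2317]
orientation: [-180.0, 0.1, -179.4]
wrist_force: [-0.5, 0.2, -3.7]
grip_width: 0.471
gripper_force: 55.0
```

```bash
python3 samp.py 5
```

```text
9.9 [0.4873 0.0482 0.2317] [-0.54  0.19 -3.67] [-0.027  0.043 -0.009] 0.471
9.95 [0.4856 0.0482 0.2315] [-0.49  1.27 -3.68] [-0.047  0.051  0.002] 0.473
10.0 [0.4846 0.0483 0.2314] [-0.42 -0.57 -3.24] [-0.008  0.048 -0.018] 0.466
10.05 [0.4841 0.0484 0.2315] [ 0.19 -0.06 -3.09] [ 0.051 -0.015  0.028] 0.475
10.1 [0.4838 0.0484 0.2317] [-0.2  -1.03 -3.27] [ 0.083 -0.019  0.032] 0.469
```

Emit:
{"api": "servo_tool", "payload": {"delta_pos": [[0.2,0,0],[0.36,0,0]], "twist": [[0,0,0],[0,0,0]], "gripper": [0.3,0.3]}}

```text
time: 10.3
tcp_pos: [0.392, 0.0473, 0.2302]
orientation: [180.0, -0.3, -179.3]
wrist_force: [-0.2, -0.1, -1.7]
grip_width: 0.469
gripper_force: 55.0
```

```bash
python3 samp.py 7
```

```text
10.3 [0.392  0.0473 0.2302] [-0.17 -0.14 -1.68] [-0.023 -0.032  0.016] 0.469
10.35 [0.3863 0.0476 0.229 ] [-0.57  2.04 -4.48] [ 0.136  0.106 -0.016] 0.473
10.4 [0.3892 0.0476 0.23  ] [ 0.66 -0.09 -2.8 ] [ 0.076 -0.024 -0.051] 0.472
10.45 [0.3918 0.0475 0.2314] [ 1.38 -0.47 -2.4 ] [ 0.005 -0.013 -0.019] 0.469
10.5 [0.3935 0.0474 0.2323] [ 0.74  0.65 -2.68] [ 0.007 -0.046 -0.018] 0.471
10.55 [0.3944 0.0474 0.2327] [ 0.42  0.95 -2.39] [ 0.051 -0.016  0.008] 0.473
10.6 [0.3948 0.0473 0.2329] [ 1.28 -0.67 -2.71] [-0.032  0.014  0.029] 0.47
```

Emit:
{"api": "servo_tool", "payload": {"delta_pos": [[0,0,0],[0,0,0],[0,0,0],[0,0,0],[0,0,0],[0,0,0],[0,0,0],[0,0,0],[0,0,0],[0,0,0],[0,0,0]], "twist": [[0,0.04,0],[0,0.04,0],[0,0.04,0],[0,0.04,0],[0,0.04,0],[0,0.04,0],[0,0.04,0],[0,0.04,0],[0,0.04,0],[0,0.04,0],[0,0.04,0]], "gripper": [0.3,0.3,0.3,0.3,0.3,0.3,0.3,0.3,0.3,0.3,0.3]}}

```text
time: 11.7
tcp_pos: [0.3941, 0.0473, 0.232]
orientation: [180.0, -7.2, -179.3]
wrist_force: [0.1, -0.6, -3.7]
grip_width: 0.469
gripper_force: 55.0
```

```bash
cat > avg.py <<'E'
from h import *
T=[];F=[]
for i in range(10):
    bot.camera("top"); s=bot.observe(); T.append(s["torque"]); F.append(s["wrist_force"])
print(s["time"],s["orientation"],s["tcp_pos"],"T",np.round(np.mean(T,0),3),"+-",np.round(np.std(T,0)/3,3),"F",np.round(np.mean(F,0),2))
E
python3 avg.py
```

```text
12.2 [-179.99931359   -7.20309242 -179.34319988] [0.39413507 0.04733866 0.23197831] T [ 0.031 -0.121  0.007] +- [0.012 0.011 0.014] F [ 0.42 -0.31 -3.03]
```

Emit:
{"api": "servo_tool", "payload": {"delta_pos": [[0,0,0],[0,0,0],[0,0,0],[0,0,0],[0,0,0],[0,0,0],[0,0,0],[0,0,0],[0,0,0],[0,0,0],[0,0,0]], "twist": [[0,-0.08,0],[0,-0.08,0],[0,-0.08,0],[0,-0.08,0],[0,-0.08,0],[0,-0.08,0],[0,-0.08,0],[0,-0.08,0],[0,-0.08,0],[0,-0.08,0],[0,-0.08,0]], "gripper": [0.3,0.3,0.3,0.3,0.3,0.3,0.3,0.3,0.3,0.3,0.3]}}

```text
time: 13.3
tcp_pos: [0.3941, 0.0474, 0.232]
orientation: [180.0, 7.2, -179.3]
wrist_force: [0.4, 0.6, -3.0]
grip_width: 0.468
gripper_force: 55.0
```

```bash
python3 avg.py
```

```text
13.8 [-179.99989303    7.20273989 -179.3441724 ] [0.39414354 0.04733799 0.23199576] T [0.021 0.13  0.002] +- [0.009 0.01  0.007] F [-0.08  0.13 -3.  ]
```

Run:
```python
from h import *
s=bot.observe()
rel([.4848,.0485,.15],180.65)
rel([.4848,.0485,.12],180.65)
```

```text
d [-0.3187  0.0005  0.3709] t [0.   0.04 0.  ] dist 0.122
d [-0.3036  0.0005  0.4899] t [0.   0.04 0.  ] dist 0.144
```

Emit:
{"api": "servo_tool", "payload": {"delta_pos": [[-0.15,0,0.019],[-0.3,0,0.038],[-0.36,0,0.0456],[-0.36,0,0.0456],[-0.36,0,0.0456],[-0.36,0,0.0456]], "twist": [[0,0.02,0],[0,0.04,0],[0,0.04,0],[0,0.04,0],[0,0.04,0],[0,0.04,0]], "gripper": [0.3,0.3,0.3,0.3,0.3,0.3]}}

```text
time: 14.4
tcp_pos: [0.4841, 0.0484, 0.2318]
orientation: [180.0, -0.0, -179.3]
wrist_force: [-0.4, 0.7, -3.5]
grip_width: 0.472
gripper_force: 55.0
```

```bash
python3 avg.py
python3 - <<'E'
from h import *
rel([.4848,.0485,.0985],180.65)
E
```

```text
14.9 [ 1.79999171e+02  1.77405538e-02 -1.79343059e+02] [0.48479669 0.04839778 0.23209763] T [ 0.028  0.001 -0.01 ] +- [0.008 0.006 0.008] F [-0.01  0.07 -2.74]
d [1.000e-04 4.000e-04 5.344e-01] t [0.     0.0001 0.    ] dist 0.134
```

Emit:
{"api": "servo_tool", "payload": {"delta_pos": [[0,0,0.12],[0,0,0.28],[0,0,0.4],[0,0,0.47],[0,0,0.51],[0,0,0.53],[0,0,0.537],[0,0,0.537],[0,0,0.537]], "twist": [[0,0,0],[0,0,0],[0,0,0],[0,0,0],[0,0,0],[0,0,0],[0,0,0],[0,0,0],[0,0,0]], "gripper": [0.3,0.3,0.3,0.3,0.3,0.3,0.3,0.3,0.3]}}

```text
time: 15.8
tcp_pos: [0.4857, 0.0484, 0.0989]
orientation: [-180.0, 0.1, -179.3]
wrist_force: [1.2, -0.8, -3.3]
grip_width: 0.469
gripper_force: 55.0
```

Emit:
{"api": "servo_tool", "payload": {"delta_pos": [[0,0,0],[0,0,0],[0,0,0],[0,0,0],[0,0,-0.1],[0,0,-0.25],[0,0,-0.34],[0,-0.15,-0.34],[0,-0.3,-0.34],[0,-0.392,-0.34],[0,-0.392,-0.34],[0,-0.392,-0.34]], "twist": [[0,0,0],[0,0,0],[0,0,0],[0,0,0],[0,0,0],[0,0,0],[0,0,0],[0,0,0],[0,0,0],[0,0,0],[0,0,0],[0,0,0]], "gripper": [0.71,0.71,0.71,0.71,0.71,0.71,0.71,0.71,0.71,0.71,0.71,0.71]}}

```text
time: 17.0
tcp_pos: [0.4859, -0.0497, 0.1827]
orientation: [180.0, -0.0, -179.4]
wrist_force: [0.9, 0.3, -0.6]
grip_width: 0.711
gripper_force: 0.0
```

Run:
```python
from h import *
for n in("side",):
    c=bot.camera(n); 
    for d in bot.masks_of(n,"case_a"):
        P=cloud(c,d["region"]); Q=P[(P[:,2]>.04)&(P[:,2]<.056)]
        print(n,round(d["conf"],2),np.round(d["point"]),len(P),cv2.minAreaRect((Q[:,:2]*1000).astype(np.float32)) if len(Q)>4 else '',np.round(np.percentile(P[:,2],[50,90]),3))
s=bot.observe();print(s["time"],s["tcp_pos"],s["orientation"],s["grip_width"])
rel([.4855,-.049,.0975],180.65)
```

```text
side 0.71 [193. 248.] 125 ((485.23095703125, 47.1129150390625), (112.8373031616211, 43.52165985107422), 0.8138467073440552) [0.048 0.053]
side 0.68 [238. 238.] 513 ((485.235595703125, -151.31771850585938), (113.07768249511719, 49.36308670043945), 0.7197298407554626) [0.049 0.052]
side 0.33 [149. 263.] 593  [0.006 0.009]
17.1 [ 0.48589676 -0.04879123  0.1825743 ] [ 1.79973931e+02 -1.69595426e-02 -1.79319254e+02] 0.7060012277479947
d [ 0.0015 -0.001   0.3403] t [ 0.0001 -0.0001  0.0002] dist 0.085
```

The left case is back in place. Now the middle one.

Emit:
{"api": "servo_tool", "payload": {"delta_pos": [[0,0,0.15],[0,0,0.28],[0,0,0.34],[0,0,0.34],[0,0,0.34],[0,0,0.34],[0,0,0.34],[0,0,0.34]], "twist": [[0,0,0],[0,0,0],[0,0,0],[0,0,0],[0,0,0],[0,0,0],[0,0,0],[0,0,0]], "gripper": [0.71,0.71,0.71,0.71,0.3,0.3,0.3,0.3], "squeeze": 55}}

```text
time: 17.9
tcp_pos: [0.4871, -0.0499, 0.0992]
orientation: [-180.0, 0.2, -179.3]
wrist_force: [-1.0, -0.8, 5.8]
grip_width: 0.469
gripper_force: 55.0
```

```bash
python3 samp.py 1
```

```text
17.9 [ 0.4871 -0.0499  0.0992] [-1.05 -0.8   5.77] [-0.091  0.096  0.025] 0.469
```

Emit:
{"api": "servo_tool", "payload": {"delta_pos": [[0,0,-0.06],[0,0,-0.18],[0,0,-0.32],[0,0,-0.46],[0,0,-0.54],[0,0,-0.54],[0.2,0,-0.54],[0.32,0,-0.54],[0.32,0,-0.54],[0.12,0,-0.54],[0,0,-0.54],[0,0,-0.54],[0.2,0,-0.54],[0.36,0,-0.54]], "twist": [[0,0,0],[0,0,0],[0,0,0],[0,0,0],[0,0,0],[0,0,0],[0,0,0],[0,0,0],[0,0,0],[0,0,0],[0,0,0],[0,0,0],[0,0,0],[0,0,0]], "gripper": [0.3,0.3,0.3,0.3,0.3,0.3,0.3,0.3,0.3,0.3,0.3,0.3,0.3,0.3]}}

```text
time: 19.3
tcp_pos: [0.3939, -0.0502, 0.2294]
orientation: [179.9, -0.4, -179.3]
wrist_force: [-0.9, -0.5, -1.0]
grip_width: 0.47
gripper_force: 55.0
```

```bash
python3 samp.py 7
```

```text
19.3 [ 0.3939 -0.0502  0.2294] [-0.91 -0.52 -1.  ] [-0.013  0.058 -0.017] 0.47
19.35 [ 0.3883 -0.0496  0.2282] [-0.71  0.28 -4.81] [ 0.084  0.07  -0.036] 0.471
19.4 [ 0.3912 -0.0499  0.2293] [ 1.07  0.67 -2.67] [ 0.025 -0.021 -0.01 ] 0.473
19.45 [ 0.3936 -0.0503  0.2307] [ 1.43 -0.1  -2.1 ] [ 0.037 -0.088  0.041] 0.466
19.5 [ 0.3952 -0.0505  0.2318] [ 0.18  0.37 -2.27] [ 0.002 -0.064 -0.021] 0.474
19.55 [ 0.3961 -0.0507  0.2324] [ 0.55  0.37 -2.98] [ 0.043 -0.027 -0.02 ] 0.47
19.6 [ 0.3965 -0.0507  0.2327] [-0.64  0.73 -3.7 ] [ 0.039 -0.028 -0.034] 0.467
```

Emit:
{"api": "servo_tool", "payload": {"delta_pos": [[0,0,0],[0,0,0],[0,0,0],[0,0,0],[0,0,0],[0,0,0],[0,0,0],[0,0,0],[0,0,0],[0,0,0],[0,0,0]], "twist": [[0,0.04,0],[0,0.04,0],[0,0.04,0],[0,0.04,0],[0,0.04,0],[0,0.04,0],[0,0.04,0],[0,0.04,0],[0,0.04,0],[0,0.04,0],[0,0.04,0]], "gripper": [0.3,0.3,0.3,0.3,0.3,0.3,0.3,0.3,0.3,0.3,0.3]}}

```text
time: 20.7
tcp_pos: [0.396, -0.0506, 0.2327]
orientation: [-180.0, -7.2, -179.3]
wrist_force: [-0.5, 0.5, -3.1]
grip_width: 0.473
gripper_force: 55.0
```

```bash
python3 avg.py
```

```text
21.2 [-179.99911864   -7.1988636  -179.34643631] [ 0.39599583 -0.05066328  0.23271192] T [ 0.04  -0.123  0.017] +- [0.007 0.007 0.008] F [-0.08  0.03 -2.6 ]
```

The middle case reads the same tilt moment as the left one, so both are quiet. I'll set it back and take the right one.

Run:
```python
from h import *
rel([.486,-.0502,.2327],180.65)
```

```text
d [-0.3572 -0.0023 -0.0451] t [-0.   -0.04  0.  ] dist 0.09
```

Emit:
{"api": "servo_tool", "payload": {"delta_pos": [[-0.15,0,-0.019],[-0.3,0,-0.038],[-0.357,-0.002,-0.045],[-0.357,-0.002,-0.045],[-0.357,-0.002,-0.045],[-0.357,-0.002,-0.045],[-0.357,-0.002,-0.045]], "twist": [[0,-0.02,0],[0,-0.04,0],[0,-0.04,0],[0,-0.04,0],[0,-0.04,0],[0,-0.04,0],[0,-0.04,0]], "gripper": [0.3,0.3,0.3,0.3,0.3,0.3,0.3]}}

```text
time: 21.9
tcp_pos: [0.4853, -0.0501, 0.2326]
orientation: [180.0, -0.0, -179.4]
wrist_force: [0.3, -0.2, -2.6]
grip_width: 0.468
gripper_force: 55.0
```

```bash
python3 avg.py
python3 - <<'E'
from h import *
rel([.486,-.0502,.0985],180.65)
E
```

```text
22.4 [-1.79999486e+02 -1.09096361e-03 -1.79343778e+02] [ 0.48590986 -0.05010488  0.2326805 ] T [ 0.018 -0.012 -0.017] +- [0.011 0.007 0.009] F [-0.05 -0.02 -2.79]
d [-4.000e-04 -4.000e-04  5.367e-01] t [-0. -0.  0.] dist 0.134
```

Emit:
{"api": "servo_tool", "payload": {"delta_pos": [[0,0,0.12],[0,0,0.28],[0,0,0.4],[0,0,0.47],[0,0,0.51],[0,0,0.53],[0,0,0.539],[0,0,0.539],[0,0,0.539]], "twist": [[0,0,0],[0,0,0],[0,0,0],[0,0,0],[0,0,0],[0,0,0],[0,0,0],[0,0,0],[0,0,0]], "gripper": [0.3,0.3,0.3,0.3,0.3,0.3,0.3,0.3,0.3]}}

```text
time: 23.3
tcp_pos: [0.4871, -0.0503, 0.0993]
orientation: [-180.0, 0.1, -179.3]
wrist_force: [-0.3, -0.7, 1.3]
grip_width: 0.472
gripper_force: 55.0
```

Emit:
{"api": "servo_tool", "payload": {"delta_pos": [[0,0,0],[0,0,0],[0,0,0],[0,0,0],[0,0,-0.1],[0,0,-0.25],[0,0,-0.34],[0,-0.15,-0.34],[0,-0.3,-0.34],[0,-0.388,-0.34],[0,-0.388,-0.34],[0,-0.388,-0.34]], "twist": [[0,0,0],[0,0,0],[0,0,0],[0,0,0],[0,0,0],[0,0,0],[0,0,0],[0,0,0],[0,0,0],[0,0,0],[0,0,0],[0,0,0]], "gripper": [0.71,0.71,0.71,0.71,0.71,0.71,0.71,0.71,0.71,0.71,0.71,0.71]}}

```text
time: 24.5
tcp_pos: [0.4869, -0.1471, 0.1828]
orientation: [180.0, -0.0, -179.4]
wrist_force: [0.0, -0.1, -1.2]
grip_width: 0.711
gripper_force: 0.0
```

Run:
```python
from h import *
for n in("side","top"):
    c=bot.camera(n); 
    for d in bot.masks_of(n,"case_a"):
        P=cloud(c,d["region"]); Q=P[(P[:,2]>.04)&(P[:,2]<.056)]
        print(n,round(d["conf"],2),np.round(d["point"]),len(P),cv2.minAreaRect((Q[:,:2]*1000).astype(np.float32)) if len(Q)>4 else '',np.round(np.percentile(P[:,2],[50,90]),3))
s=bot.observe();print(s["time"],s["tcp_pos"],s["orientation"],s["grip_width"])
rel([.4865,-.1475,.0975],180.65)
```

```text
side 0.69 [197. 250.] 119 ((484.60235595703125, 49.182594299316406), (48.49357604980469, 113.03521728515625), 88.92605590820312) [0.045 0.052]
side 0.64 [213. 230.] 158 ((483.8613586425781, -50.178871154785156), (114.32079315185547, 49.99086380004883), 0.8264617919921875) [0.048 0.052]
side 0.57 [240. 240.] 525 ((485.5627136230469, -152.072998046875), (113.81719207763672, 47.93211364746094), 1.0895426273345947) [0.048 0.052]
side 0.3 [165. 198.] 46  [0.004 0.008]
top 0.82 [218. 286.] 484 ((485.8273620605469, -49.376380920410156), (114.29161834716797, 43.68587875366211), 0.8808015584945679) [0.049 0.052]
top 0.79 [213. 254.] 505 ((486.19775390625, 49.34332275390625), (41.254756927490234, 113.60945892333984), 89.73236083984375) [0.049 0.052]
24.7 [ 0.48703838 -0.14605485  0.1827719 ] [ 1.79976778e+02 -1.68432353e-02 -1.79271373e+02] 0.7084354538481618
d [ 0.0021 -0.0059  0.3411] t [ 0.0001 -0.0001  0.0004] dist 0.085
```

Emit:
{"api": "servo_tool", "payload": {"delta_pos": [[0,-0.006,0.15],[0,-0.006,0.28],[0,-0.006,0.34],[0,-0.006,0.34],[0,-0.006,0.34],[0,-0.006,0.34],[0,-0.006,0.34],[0,-0.006,0.34]], "twist": [[0,0,0],[0,0,0],[0,0,0],[0,0,0],[0,0,0],[0,0,0],[0,0,0],[0,0,0]], "gripper": [0.71,0.71,0.71,0.71,0.3,0.3,0.3,0.3], "squeeze": 58}}

```text
time: 25.5
tcp_pos: [0.4883, -0.1493, 0.0998]
orientation: [-179.9, 0.2, -179.3]
wrist_force: [-0.9, -2.1, 7.1]
grip_width: 0.471
gripper_force: 58.0
```

Emit:
{"api": "servo_tool", "payload": {"delta_pos": [[0,0,-0.06],[0,0,-0.18],[0,0,-0.32],[0,0,-0.46],[0,0,-0.54],[0,0,-0.54],[0.2,0,-0.54],[0.32,0,-0.54],[0.32,0,-0.54],[0.12,0,-0.54],[0,0,-0.54],[0,0,-0.54],[0.2,0,-0.54],[0.36,0,-0.54]], "twist": [[0,0,0],[0,0,0],[0,0,0],[0,0,0],[0,0,0],[0,0,0],[0,0,0],[0,0,0],[0,0,0],[0,0,0],[0,0,0],[0,0,0],[0,0,0],[0,0,0]], "gripper": [0.3,0.3,0.3,0.3,0.3,0.3,0.3,0.3,0.3,0.3,0.3,0.3,0.3,0.3]}}

```text
time: 26.9
tcp_pos: [0.3952, -0.1489, 0.2301]
orientation: [179.8, -0.3, -179.3]
wrist_force: [-0.6, 0.2, -2.0]
grip_width: 0.467
gripper_force: 58.0
```

```bash
python3 samp.py 7
```

```text
26.9 [ 0.3952 -0.1489  0.2301] [-0.6   0.19 -2.  ] [0.015 0.104 0.029] 0.467
26.95 [ 0.3899 -0.1481  0.2289] [ 1.92 -0.84 -4.27] [ 0.013  0.043 -0.009] 0.472
27.0 [ 0.3925 -0.1485  0.2299] [-0.16 -0.04 -2.16] [ 0.042 -0.007 -0.076] 0.469
27.05 [ 0.3948 -0.1491  0.2313] [ 0.3  -0.41 -1.62] [ 0.045  0.056 -0.017] 0.467
27.1 [ 0.3963 -0.1495  0.2323] [ 0.82 -0.42 -2.69] [ 0.088  0.012 -0.024] 0.468
27.15 [ 0.3972 -0.1497  0.2329] [ 0.46 -0.25 -2.39] [ 0.041 -0.063  0.003] 0.473
27.2 [ 0.3977 -0.1497  0.2332] [ 0.06 -0.06 -2.69] [-0.012 -0.022  0.024] 0.471
```

Emit:
{"api": "servo_tool", "payload": {"delta_pos": [[0,0,0],[0,0,0],[0,0,0],[0,0,0],[0,0,0],[0,0,0],[0,0,0],[0,0,0],[0,0,0],[0,0,0],[0,0,0]], "twist": [[0,0.04,0],[0,0.04,0],[0,0.04,0],[0,0.04,0],[0,0.04,0],[0,0.04,0],[0,0.04,0],[0,0.04,0],[0,0.04,0],[0,0.04,0],[0,0.04,0]], "gripper": [0.3,0.3,0.3,0.3,0.3,0.3,0.3,0.3,0.3,0.3,0.3]}}

```text
time: 28.3
tcp_pos: [0.3971, -0.1496, 0.2329]
orientation: [180.0, -7.2, -179.3]
wrist_force: [0.2, -0.3, -2.8]
grip_width: 0.475
gripper_force: 58.0
```

```bash
python3 avg.py
```

```text
28.8 [ 179.99888899   -7.2012164  -179.34335017] [ 0.39707269 -0.14963183  0.23292972] T [ 0.021 -0.06  -0.001] +- [0.01  0.011 0.008] F [ 0.01  0.2  -2.61]
```

Emit:
{"api": "servo_tool", "payload": {"delta_pos": [[0,0,0],[0,0,0],[0,0,0],[0,0,0],[0,0,0],[0,0,0],[0,0,0],[0,0,0],[0,0,0],[0,0,0],[0,0,0]], "twist": [[0,-0.08,0],[0,-0.08,0],[0,-0.08,0],[0,-0.08,0],[0,-0.08,0],[0,-0.08,0],[0,-0.08,0],[0,-0.08,0],[0,-0.08,0],[0,-0.08,0],[0,-0.08,0]], "gripper": [0.3,0.3,0.3,0.3,0.3,0.3,0.3,0.3,0.3,0.3,0.3]}}

```text
time: 29.9
tcp_pos: [0.3971, -0.1496, 0.2329]
orientation: [180.0, 7.2, -179.3]
wrist_force: [-0.3, 0.4, -2.2]
grip_width: 0.472
gripper_force: 58.0
```

```bash
python3 avg.py;  python3 - <<'E'
from h import *
rel([.44,-.06,.2327],180.65)
E
```

```text
30.4 [-179.99841856    7.20131555 -179.34411463] [ 0.3970721  -0.14964459  0.23293918] T [ 0.058  0.044 -0.001] +- [0.007 0.014 0.014] F [ 0.    0.18 -2.71]
d [-0.1743  0.3566  0.023 ] t [-0.    0.04  0.  ] dist 0.099
```

Reversing the tilt confirms it: the right case reads about ±0.05 N m, against ±0.125 for the quiet one. A ball is shifting inside, so this is the rattler. I'll carry it to the pad.

Emit:
{"api": "servo_tool", "payload": {"delta_pos": [[-0.02,0.04,0.003],[-0.06,0.12,0.008],[-0.11,0.22,0.014],[-0.15,0.31,0.02],[-0.174,0.357,0.023],[-0.174,0.357,0.023]], "twist": [[0,0.01,0],[0,0.02,0],[0,0.03,0],[0,0.04,0],[0,0.04,0],[0,0.04,0]], "gripper": [0.3,0.3,0.3,0.3,0.3,0.3]}}

```text
time: 31.0
tcp_pos: [0.4405, -0.0587, 0.2325]
orientation: [180.0, 0.0, -179.2]
wrist_force: [-0.3, -0.7, -2.0]
grip_width: 0.468
gripper_force: 58.0
```

Emit:
{"api": "servo_tool", "payload": {"delta_pos": [[-0.02,0.07,0],[-0.06,0.21,0],[-0.1,0.36,0],[-0.14,0.51,0],[-0.18,0.65,0],[-0.21,0.77,0],[-0.21,0.77,0]], "twist": [[0,0,0],[0,0,0],[0,0,0],[0,0,0],[0,0,0],[0,0,0],[0,0,0]], "gripper": [0.3,0.3,0.3,0.3,0.3,0.3,0.3]}}

```text
time: 31.7
tcp_pos: [0.4906, 0.1352, 0.2328]
orientation: [179.9, 0.1, -179.2]
wrist_force: [-0.2, -0.5, -3.0]
grip_width: 0.47
gripper_force: 58.0
```

```bash
python3 samp.py 4
python3 - <<'E'
from h import *
rel([.5475,.328,.19],180.65)
E
```

```text
31.7 [0.4906 0.1352 0.2328] [-0.19 -0.48 -3.04] [ 0.015 -0.056  0.025] 0.47
31.75 [0.4903 0.1337 0.2326] [-0.13 -0.57 -2.9 ] [ 0.046 -0.128  0.056] 0.471
31.8 [0.4901 0.1327 0.2325] [ 0.41 -0.29 -3.16] [-0.058 -0.071  0.028] 0.469
31.85 [0.4901 0.1322 0.2325] [ 0.21 -0.28 -3.17] [ 0.046 -0.04  -0.036] 0.472
d [-0.2388  0.7808  0.1696] t [-0.0002 -0.      0.    ] dist 0.208
```

Emit:
{"api": "servo_tool", "payload": {"delta_pos": [[-0.02,0.07,0],[-0.065,0.21,0],[-0.11,0.36,0],[-0.155,0.51,0.04],[-0.2,0.65,0.08],[-0.225,0.735,0.13],[-0.236,0.77,0.16],[-0.239,0.78,0.17],[-0.239,0.78,0.17],[-0.239,0.78,0.17],[-0.239,0.78,0.17],[-0.239,0.78,0.17]], "twist": [[0,0,0],[0,0,0],[0,0,0],[0,0,0],[0,0,0],[0,0,0],[0,0,0],[0,0,0],[0,0,0],[0,0,0],[0,0,0],[0,0,0]], "gripper": [0.3,0.3,0.3,0.3,0.3,0.3,0.3,0.3,0.3,0.3,0.3,0.3]}}

```text
time: 33.05
tcp_pos: [0.5481, 0.3283, 0.191]
orientation: [180.0, 0.1, -179.4]
wrist_force: [0.3, -0.4, -3.1]
grip_width: 0.469
gripper_force: 58.0
```

```bash
python3 avg.py
python3 - <<'E'
from h import *
out=[]
for n in("top","side"):
    c=bot.camera(n); out.append(c["image"][60:300,120:420,::-1])
    for t in("case_a","cover"):
      for d in bot.masks_of(n,t):
        P=cloud(c,d["region"])
        print(n,t,round(d["conf"],2),np.round(d["point"]),len(P),[np.round(x,1) for x in cv2.minAreaRect((P[:,:2]*1000).astype(np.float32))],np.round(np.percentile(P[:,2],[5,50,95]),3))
cv2.imwrite("pics/end.png",cv2.resize(np.hstack(out),(800,320)))
E
```

```text
33.55 [-1.79996885e+02 -7.78284007e-03 -1.79335056e+02] [0.54765768 0.32892182 0.19008903] T [ 0.037 -0.058 -0.001] +- [0.009 0.011 0.009] F [-0.2  -0.15 -2.66]
top case_a 0.93 [218. 286.] 529 [array([484.4, -49.6]), array([116.4,  44.3]), np.float64(0.8)] [0.044 0.049 0.053]
top case_a 0.67 [216. 257.] 497 [array([486. ,  49.2]), array([ 41.3, 113.3]), np.float64(89.9)] [0.046 0.049 0.053]
top case_a 0.36 [206. 160.] 37 [array([550.5, 313.1]), array([105.1,  12.2]), np.float64(1.2)] [0.101 0.126 0.141]
top cover 0.93 [171. 285.] 4538 [array([638.1, -45.7]), array([163.6, 318.1]), np.float64(0.7)] [0.058 0.062 0.066]
side case_a 0.95 [194. 233.] 508 [array([482.2,  48.4]), array([118.8,  52.2]), np.float64(0.6)] [0.01  0.046 0.053]
side case_a 0.82 [132. 248.] 275 [array([548.3, 374.7]), array([274.6, 115.1]), np.float64(85.8)] [0.099 0.126 0.143]
side case_a 0.67 [216. 240.] 553 [array([481.5, -50.8]), array([120.9,  49.3]), np.float64(0.6)] [0.008 0.047 0.053]
side cover 0.63 [212. 276.] 2801 [array([634.1, -48. ]), array([160.8, 328.3]), np.float64(0.6)] [0.058 0.063 0.068]
```

View pics/end.png

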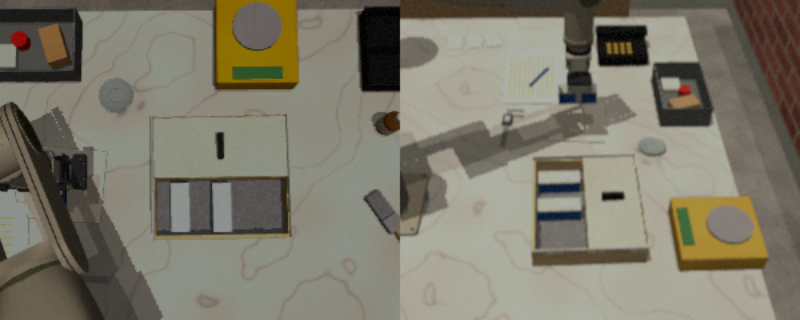

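The cover is open, two cases stand in the compartment, and the third is held level over the pad with its underside about 92 mm above it. I'm handing the job in.

```bash
python3 -c "
from station import bot;print(bot.sign_off())"
```

```text
the job is handed in; nothing more can be done
None
```

I opened the cover to its end stop, set the left and middle cases back upright as the quiet ones, and handed in holding the right-hand case level over the middle of the pad, about 9 cm up. The shakes showed no clear knock in any case (readings came only every 0.05 s), so I picked the right one from its different wrist moment when tilted about 7° and from elimination.

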